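# Start a measuring run: lock the stage, light on, start

### The arm

A 6-joint arm with a two-finger parallel gripper is mounted at the origin on the work surface. World frame = base frame: x ahead of the robot, y to its left, z up, the work surface at z = 0. Lengths are in mm, angles in rad, forces in N, time in s.
With the tool pointing down it reaches from about 275 to 750 mm from the base axis. Payload 10.2 kg.
Tool frame: the origin (TCP) lies at the very end of the fingers, on their centre line; the grasp point (between the pads) lies 19 mm behind it; z points along the fingers, y is the line along which they close (so a half turn about z gives the same grasp; the last joint's range is limited). The gripper opens to 85 mm and grips with 20 to 120 N. Pads are 22 mm wide; open, the fingers measure 114 mm over their backs; the gripper's body (76 mm by 85 mm) begins 54 mm behind the grasp point. The pads swing forward as they close: fully open they stand 13 mm farther back than shut.
Start: joints at [-1.325, 0.313, 1.498, -0, 1.331, -0.223], TCP at [237.192, -468.371, 231.294] pointing down, gripper open.
Joint ranges: [-2.94, 2.94], [-0.97, 2.17], [0.19, 2.56], [-1.23, 4.37], [0.02, 3.11], [-2.88, 2.88]. Speed limits (rad/s): [2.39, 2.39, 3.01, 3.14, 3.14, 3.14].

### API

Orientations are given as a unit quaternion [w, x, y, z].
In Python, from rig import ctrl gives the robot as it stands.
- The arm moves only by the shell command python3 -m inch 'ROWS' [OPENING] [FORCE]. ROWS is text: rows parted by semicolons, each of 6 numbers parted by spaces: the shift along the tool's x, y, z in mm, then the turn, a rotation vector about the tool's x, y, z in units of 6 degrees (1.0 is 6 degrees). A call has exactly 10 rows; each row shifts and turns the commanded pose from where the row before left it, along the tool's axes as they then stand; what a row does not reach is not made up. A row lasts 1/12 s, in which the tool goes at most 41.7 mm and 7.16 degrees, less where a joint would pass 70% of its speed; a pose out of reach is approached as far as the arm can. A call with a gripper value outside its range is refused whole. OPENING is the opening, from 0 (shut) to 1 (fully open), set as the call begins (- or left out, the last holds). The fingers move at their own pace and stop on an object; FORCE is the grip in N (left out, the last holds). Time passes only in rows, so rows that do not move let the fingers close, or fill a call up. It gives the time, the measured TCP pose, the force, the opening and the grip force at its end, in the units of the state.
- ctrl.sense(): the state, without advancing time (a new reading comes with each control period).
- ctrl.capture(name): name is "side" or "top"; returns a dict with "image" (400x640x3 uint8, red, green, blue), "intrinsics" (3x3 intrinsics, pixels), "rvec" (rotation vector, rad) and "tvec" (3), from world to camera coordinates, as OpenCV has them. Camera axes: x right, y down, z forward; pixel columns grow to the right and rows downward; lengths in mm; the calibration is good to about 2 mm. A picture is of the moment at which its call begins. There is no depth.
- ctrl.finish_job(): hands the job in; it is judged then, once.
The state is a dict: "time_s": time; "joints": joint angles; "dq": joint speeds; "tau": joint torques, N m; "eef_pos": TCP position; "ee_rot": TCP orientation; "force": force on the tool from outside, world axes, zero at the start; "wrist_torque": the same for the moment, N m; "grip_width": opening from 0.0 (shut) to 1.0 (fully open); "grip_force": force on a finger pad.
Only numpy, scipy, OpenCV 4.12 (cv2) and the standard library are available. Lean on these libraries where they do the work, as an engineer would, in place of code of your own. Each camera call takes 0.05 s, during which the arm holds its last target. There are 200 camera calls.

### The job

Get the measuring station running by pushing three controls in this order: first push the mushroom-headed locking plunger on the positioning stage all the way down, then rock the ring-light switch over by pressing its raised end fully down, then press the round start button on the pendant right down and let it come up again. This is all pushing with closed fingertips: pick nothing up, do not press the square key, and leave the pendant, the light box and the small things standing where they are.

Things in the scene. Friction and masses are not known exactly. Their poses are not given: they have to be found in the camera images.
- plunger (a joint): Locking plunger of the stage, slides straight down: 0 m fully up, 0.008 m fully down (then its head is 1 mm above the collar under it). It starts 0 to 2 mm down. It moves against about 5 N of friction and stays where it is left; counts as down beyond 0.0065 m.
- plunger_top (a point): Centre of the top of the plunger's round black head (disc 32 mm across, 10 mm thick, on an aluminium collar 26 mm across). Moves with the plunger; 87 mm above the table when fully up, 79 mm when fully down.
- stage: Aluminium positioning stage bolted to the table, 130 x 130 mm base, stacked plates with the top face 50 mm above the table. Origin: centre of its underside, z up. The plunger axis is at x +12, y -32 mm in its frame; an upright silver micrometer (20 mm across, top 115 mm above the table; not a control to press) at x +40, y +45 mm; a lying micrometer stub sticks out of its +x side to x 113 mm.
- rocker (a joint): Ring-light rocker switch, hinged in its middle: 0 rad off (starts at 0 to 0.04), 0.40 rad fully over, on. Moves against about 0.04 N m of friction and stays where it is left; counts as on beyond 0.33 rad.
- rocker_raised (a point): Point on the upper face of the half of the rocker that stands up at the start, 28 mm along that half from the hinge line. Moves with the rocker: at the start about 23 mm (level) from the hinge and 86 mm above the table, when fully over 28 mm from the hinge and 76 mm above the table, that half then being level.
- light_box: Ring-light supply, an aluminium box 110 x 140 x 60 mm, 0.9 kg, loose on rubber feet. Origin: centre of its underside, z up. Centred on its top is a dark bezel (top 66 mm above the table) with the grey rocker, 30 mm wide (x) and 72 mm long (y), two flat halves of 36 mm meeting in a shallow V over the hinge line, which runs along x at x 0, y 0, 70 mm up. The half at +y stands up 0.4 rad at the start, the half at -y lies level.
- start_button (a joint): Round start button on the pendant, slides straight down: 0 m released, 0.006 m fully down; spring 1.7 N at the start of travel to 5 N fully down, springs back. Counts as pressed beyond 0.0045 m.
- start_top (a point): Centre of the top of the round start button (steel, 32 mm across, standing 10 mm out of a dark ring 42 mm across); 54 mm above the table when released.
- stop_key (a joint): Square stop key beside the start button, same travel and spring (0 to 0.006 m); it must not be pressed (beyond 0.003 m fails).
- stop_top (a point): Centre of the top of the square stop key (steel, 28 x 28 mm), 54 mm above the table.
- pendant: Grey hand pendant 100 x 140 x 40 mm, 0.6 kg, loose on rubber feet. Origin: centre of its underside, z up. Start button at x 0, y +36 mm, stop key at x 0, y -36 mm in its frame.
- specimen: Bystander: loose steel block 24 x 24 x 14 mm lying on top of the stage. Origin: centre of its underside.
- vial: Bystander: small closed glass jar, 28 mm across, 50 mm tall, in front of the light box (robot's side). Origin: centre of its underside.
- thumbscrew: Bystander: loose black thumbscrew, 26 mm across, 26 mm tall, in front of the pendant (robot's side). Origin: centre of its underside.
- weight: Bystander: steel calibration weight, 26 mm across, 38 mm tall, behind the light box (away from the robot). Origin: centre of its underside.
- collar: Bystander: steel shaft collar (ring) 36 mm across, 12 mm tall, lying in front of the stage (robot side). Origin: centre of its underside.
- driver: Bystander: screwdriver 160 mm long lying crosswise far on the table. Origin: on its underside near its middle.
- objective: Bystander: dark lens barrel 40 mm across, 50 mm tall, far on the table. Origin: centre of its underside.
- dish: Bystander: open grey tray 80 x 110 x 22 mm, far on the table. Origin: centre of its underside.

How it is judged (in metres and radians):
On the way, in this order (a step that is already met when the one before it is completed fails the run):
1. the locking plunger is all the way down (value of joint plunger above 0.0065 m and value of joint rocker below 0.1 rad), for 0.05 s.
2. the rocker is over on its other side (value of joint rocker above 0.33 rad), for 0.05 s.
3. the start button is pressed right down (value of joint start_button above 0.0045 m), for 0.05 s.
At the end, for the whole second after the job is handed in: Plunger down (beyond 6.5 of 8 mm), rocker over (beyond 0.33 of 0.40 rad), start button and stop key released (within 1.5 mm of fully up); pendant, light box and every small thing at rest within 20 mm of where they stood (value of joint plunger above 0.0065 m and value of joint rocker above 0.33 rad and value of joint each of start_button, stop_key below 0.0015 m and distance of each of specimen, vial, thumbscrew, weight, driver, objective, dish, collar, pendant, light_box from where it was at the start of the episode below 0.02 m and linear speed of each of pendant, light_box below 0.02 m/s); the robot touches nothing.
It fails at once if the light is switched on before the stage is locked (value of joint rocker above 0.2 rad and value of joint plunger below 0.0055 m).
It fails at once if start is pressed before the stage is locked and the light on (value of joint start_button above 0.003 m and (value of joint plunger below 0.0055 m or value of joint rocker below 0.25 rad)).
It fails at once if the square stop key is pressed (value of joint stop_key above 0.003 m).
It fails at once if the pendant or the light box is lifted more than 10 mm or shifted more than 20 mm (height (world z) of any of pendant, light_box above 0.01 m or distance of any of pendant, light_box from where it was at the start of the episode above 0.02 m).
It fails at once if a small thing is lifted or moved more than 20 mm (distance of any of specimen, vial, thumbscrew, weight, driver, objective, dish, collar from where it was at the start of the episode above 0.02 m).
It also fails if it takes over 48 s, if anything falls off the work surface, if the arm or the gripper's body presses on something with over 40 N, if the wrist force passes 120 N, or if a joint passes its speed limit or range.

## Working session

There is one attempt and no reset: what is moved stays moved. The work goes in short steps, Python scripts to look and compute and a shell command to move; the robot and the scene stay as the last step left them, time stands still between calls to the robot, and variables do not carry over. Pictures are saved under pics/ and viewed, at most 10 in all, crops included, and the job is handed in when it is done.

```bash
mkdir -p pics; ls
cat > h.py <<'E'
import numpy as np, cv2
from rig import ctrl
def snap(n,f):
    c=ctrl.capture(n); cv2.imwrite(f,c["image"][:,:,::-1]); np.savez(f[:-4]+".npz",K=c["intrinsics"],r=c["rvec"],t=c["tvec"],im=c["image"]); return c
def ray(f,u,v,z):
    d=np.load(f); R=cv2.Rodrigues(d["r"].astype(float))[0]; t=d["t"].reshape(3)
    C=-R.T@t; k=R.T@np.linalg.solve(d["K"],[u,v,1.]); return C+k*(z-C[2])/k[2]
def proj(f,p):
    d=np.load(f); return cv2.projectPoints(np.array(p,float).reshape(-1,1,3),d["r"].astype(float),d["t"].astype(float),d["K"],None)[0].reshape(-1,2)
E
python3 - <<'E'
from h import *
for n in("top","side"): snap(n,f"pics/{n}0.png")
print(ctrl.sense())
for n in("top","side"):
    d=np.load(f"pics/{n}0.npz"); R=cv2.Rodrigues(d["r"])[0]; print(n,-R.T@d["t"].reshape(3),R[2],d["K"])
E
```

```text
pics
{'time_s': 0.1, 'joints': array([-1.32539554e+00,  3.13431873e-01,  1.49837001e+00, -8.41255734e-06,
        1.33098188e+00, -2.23382293e-01]), 'dq': array([ 0.00196575, -0.00235846, -0.00213613, -0.00294786,  0.00085494,
        0.00204129]), 'tau': array([ 2.78814885e-03, -4.12899756e+01, -2.60141963e+01, -1.86516390e-04,
        3.04158224e-03,  2.46229277e-06]), 'eef_pos': array([ 237.1342302 , -468.13773865,  230.76959118]), 'ee_rot': array([-5.95473491e-04,  9.72655431e-01,  2.32252141e-01, -1.06415363e-05]), 'force': array([-0.36671894,  0.86747823,  0.63732584]), 'wrist_torque': array([ 0.04640298,  0.06093073, -0.01826358]), 'grip_force': 0.0, 'grip_width': 1.0011929866934701}
top [ 391.52721308    7.37178836 1266.18421715] [ 1.55434440e-01  3.61913258e-04 -9.87846144e-01] [[497.14118124   0.         315.53648895]
 [  0.         497.14118124 191.5261916 ]
 [  0.           0.           1.        ]]
side [435.45333122 710.79709143 643.89173831] [ 0.18470661 -0.76538362 -0.6164993 ] [[395.25595988   0.         322.30929247]
 [  0.         395.25595988 194.88399123]
 [  0.           0.           1.        ]]
```

View pics/top0.png

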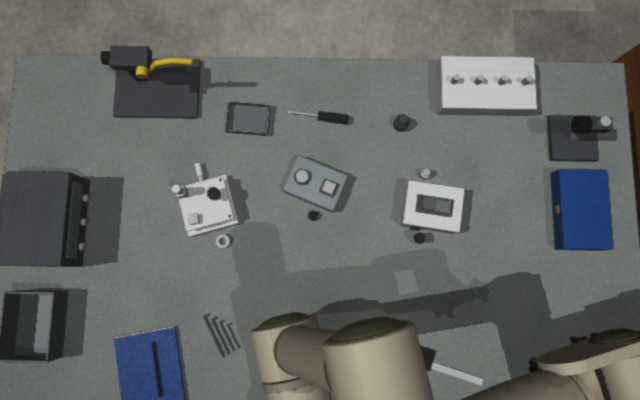

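View pics/side0.png

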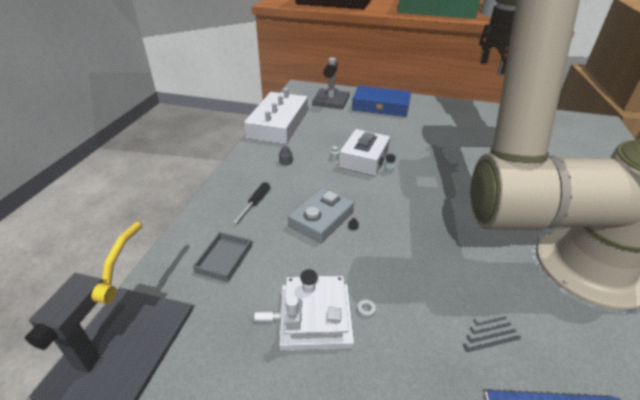

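Top view: the stage is at about (207,205) with its black plunger head near (214,194). The pendant is at (317,183), with the round button at (302,176) and the square key at (329,187). The light box is at (435,206). Next I'll enlarge these regions.

Run:
```python
from h import *
def crop(f,boxes,s,o):
    im=cv2.imread(f); cv2.imwrite(o,np.hstack([cv2.resize(im[y:y+h,x:x+w],None,fx=s,fy=s,interpolation=cv2.INTER_CUBIC) for x,y,w,h in boxes]))
crop("pics/top0.png",[(160,150,88,100),(276,140,88,100),(395,155,88,100)],3,"pics/c1.png")
crop("pics/side0.png",[(250,260,130,95),(280,180,80,95),(325,120,80,95)],2.75,"pics/c2.png")
```

```text
(no output)
```

View pics/c1.png

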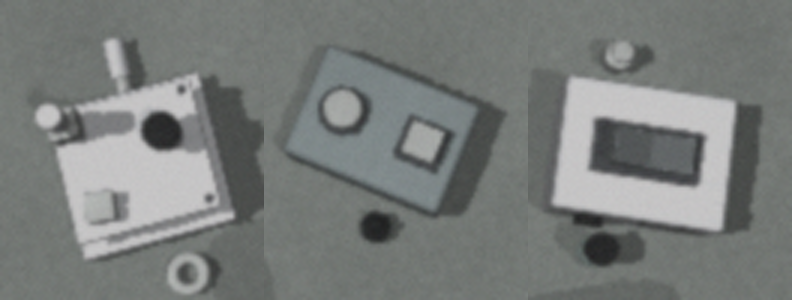

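View pics/c2.png

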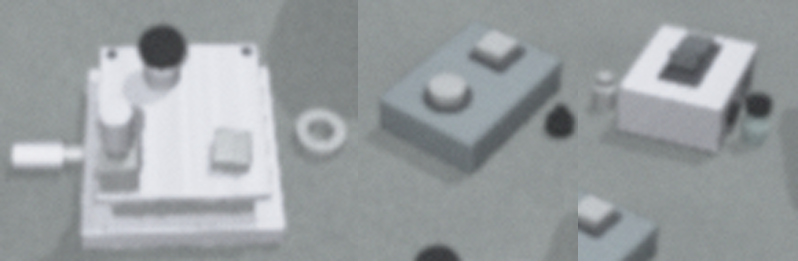

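Plunger head at (214,193.7), start button at (302.7,176) and stop key at (329.3,187.7). The light box top is centred at (434,206). Which rocker half is raised isn't clear, so I'll enlarge that and compute positions.

Run:
```python
from h import *
a=cv2.imread("pics/top0.png")[185:225,408:460]; b=cv2.imread("pics/side0.png")[125:175,338:398]
f=lambda i:cv2.convertScaleAbs(cv2.resize(i,(390,400),interpolation=cv2.INTER_CUBIC),alpha=1.7,beta=-40)
cv2.imwrite("pics/c3.png",np.hstack([f(a),f(b)]))
T="pics/top0.npz";S="pics/side0.npz"
r=lambda *q:ray(T,*q).round(1)
print("plunger",r(214,193.7,86),"side",ray(S,250+162/2.75,260+46/2.75,86).round(1))
print("start",r(302.7,176,54),"side",ray(S,280+(447-358)/2.75,180+87/2.75,54).round(1)); print("stop",r(329.3,187.7,54))
C=[(395+u/3,155+v/3) for u,v in((42,77),(208,101),(194,231),(24,206))]
W=np.array([r(u,v,60) for u,v in C]);print("box",W,W.mean(0))
print("box sides",np.linalg.norm(W-np.roll(W,-1,0),axis=1))
d=(W[0]+W[3]-W[1]-W[2]);print("yaw of +y-ish long axis from world y",np.degrees(np.arctan2(-d[0],d[1])))
print("vial",r(395+74/3,155+247/3,50),"weight",r(395+93/3,155+52/3,38),"microm",r(160+48/3,150+117/3,115))
```

```text
plunger [568.2 251.4  86. ] side [567.2 257.4  86. ]
start [620.8  40.2  54. ] side [618.9  44.9  54. ]
stop [592.3 -26.1  54. ]
box [[ 611.9 -222.2   60. ]
 [ 594.  -358.    60. ]
 [ 487.2 -343.3   60. ]
 [ 505.4 -206.1   60. ]] [ 549.625 -282.4     60.   ]
box sides [136.97463269 107.80691072 138.4018786  107.71007381]
yaw of +y-ish long axis from world y -7.532771870321638
vial [ 473.5 -248.1   50. ] weight [ 637.9 -269.5   38. ] microm [573.7 335.  115. ]
```

View pics/c3.png

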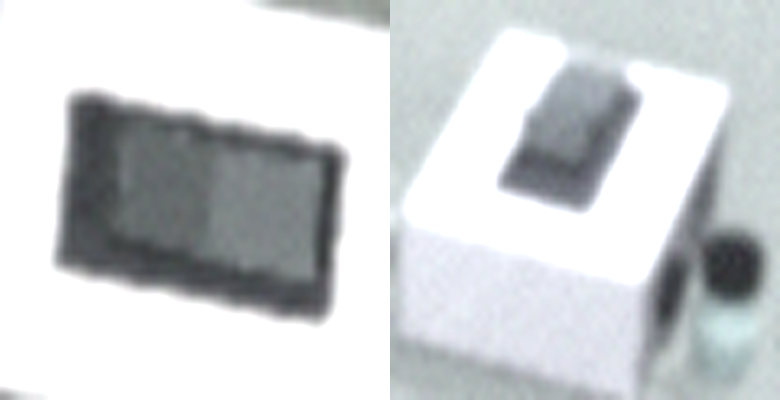

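Run:
```python
from h import *
c=np.array([550,-282,0]); y=np.radians(-7.5)
for name,yaw in(("raised +worldy",y),("raised -worldy",y+np.pi)):
    R=np.array([[np.cos(yaw),-np.sin(yaw),0],[np.sin(yaw),np.cos(yaw),0],[0,0,1]])
    # hinge z~70 , raised end, level end corners
    P=[(x,yy,z) for yy,z in((36*np.cos(.4),74+36*np.sin(.4)),(0,74),(-36,75)) for x in(-15,15)]
    W=[c+R@p for p in P]
    a=(proj("pics/top0.npz",W)-[408,185])*[390/52,10]; b=(proj("pics/side0.npz",W)-[338,125])*[390/60,8]
    print(name,"\n",a.round().astype(int).tolist(),"\n",(b+[390,0]).round().astype(int).tolist())
```

```text
raised +worldy 
 [[106, 236], [116, 113], [199, 263], [209, 141], [311, 284], [321, 162]] 
 [[584, 128], [517, 111], [603, 119], [538, 102], [626, 70], [561, 54]]
raised -worldy 
 [[323, 153], [313, 276], [209, 141], [199, 263], [99, 119], [88, 241]] 
 [[562, 26], [627, 42], [538, 102], [603, 119], [513, 147], [580, 164]]
```

The rocker's upper half is at world +y: the left end at ~112 and right end at ~320 in the top crop fit that model, and so does the side view. Now I'll close the fingers, square the tool to the world axes and set off.

```bash
python3 -m inch '0 0 0 0 0 0.9;0 0 0 0 0 0.9;0 0 0 0 0 0.9;0 0 0 0 0 0.9;0 0 0 0 0 0.9;14 -30 0 0 0 0;14 -30 0 0 0 0;14 -30 0 0 0 0;14 -30 0 0 0 0;14 -30 0 0 0 0' 0 20; python3 -c "
from h import *;print(ctrl.sense()['joints'])"
```

```text
time_s: 0.93
eef_pos: [307.8, -316.9, 231.0]
ee_rot: [-0.0, 1.0, -0.001, -0.0]
force: [0.8, -0.2, -0.5]
grip_width: -0.0
grip_force: 0.0
[-1.06640950e+00  1.28654802e-01  1.72997916e+00  4.45365323e-05
  1.28354684e+00  5.07234300e-01]
```

```bash
python3 -m inch '13 -28.5 0 0 0 0;13 -28.5 0 0 0 0;13 -28.5 0 0 0 0;13 -28.5 0 0 0 0;13 -28.5 0 0 0 0;13 -28.5 0 0 0 0;13 -28.5 0 0 0 0;13 -28.5 0 0 0 0;13 -28.5 0 0 0 0;13 -28.5 0 0 0 0' ; python3 -m inch '13 -28.5 9 0 0 0;13 -28.5 9 0 0 0;13 -28.5 9 0 0 0;13 -28.5 9 0 0 0;13 -28.5 9 0 0 0;13 -28.5 9 0 0 0;13 -28.5 9 0 0 0;13 -28.5 9 0 0 0;13 -28.5 9 0 0 0;13 -28.5 9 0 0 0'
```

```text
time_s: 1.77
eef_pos: [438.5, -32.2, 231.2]
ee_rot: [-0.0, 1.0, -0.001, -0.0]
force: [-0.2, -1.5, 0.6]
grip_width: 0.005
grip_force: 0.0
time_s: 2.6
eef_pos: [569.1, 252.4, 140.4]
ee_rot: [0.0, 1.0, -0.001, -0.0]
force: [1.5, -0.4, 0.5]
grip_width: -0.003
grip_force: 0.0
```

```bash
python3 -m inch '0 0 6 0 0 0;0 0 6 0 0 0;0 0 6 0 0 0;0 0 6 0 0 0;0 0 6 0 0 0;0 0 6 0 0 0;0 0 4 0 0 0;0 0 0 0 0 0;0 0 0 0 0 0;0 0 0 0 0 0'
python3 - <<'E'
from h import *
s=snap("side","pics/side1.png"); p=ctrl.sense()["eef_pos"]
im=s["image"][230:350,240:400,::-1]; cv2.imwrite("pics/c4.png",cv2.resize(im,None,fx=5,fy=5,interpolation=cv2.INTER_CUBIC))
print(p,(proj("pics/side1.npz",[p,[p[0],p[1],86]])-[240,230])*5)
E
```

```text
time_s: 3.43
eef_pos: [569.1, 250.8, 101.7]
ee_rot: [-0.0, 1.0, -0.001, 0.0]
force: [0.8, -0.1, -0.5]
grip_width: 0.003
grip_force: 0.0
[569.16676923 250.83867688 101.74221373] [[343.81142718 189.86702127]
 [344.13297587 218.92982257]]
```

View pics/c4.png

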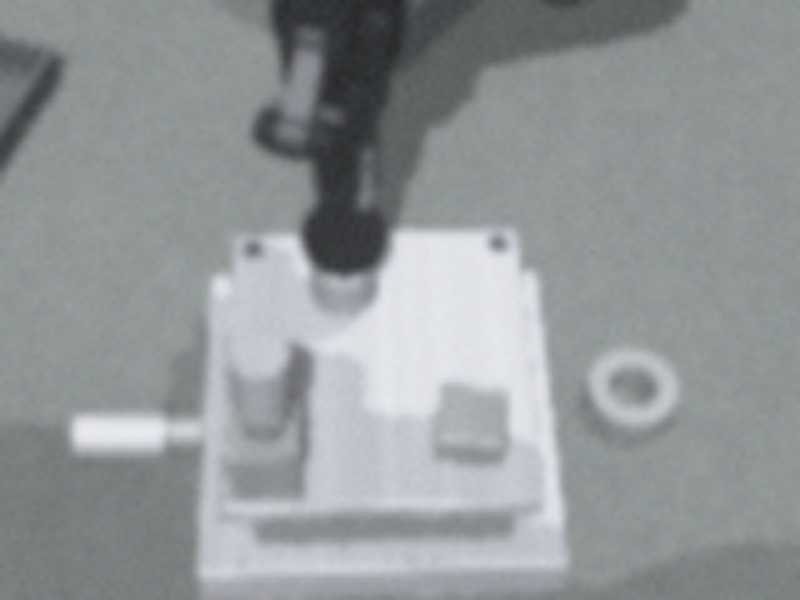

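The tip sits over the black head (centre about (345,231) in the crop, expected (344,219)), so it needs to go ~3 mm toward +y. Then I push down.

```bash
python3 -m inch '0 -3 0 0 0 0;0 0 5 0 0 0;0 0 5 0 0 0;0 0 3 0 0 0;0 0 2 0 0 0;0 0 2 0 0 0;0 0 2 0 0 0;0 0 2 0 0 0;0 0 1 0 0 0;0 0 0 0 0 0'
```

```text
time_s: 4.32
eef_pos: [568.9, 253.8, 79.2]
ee_rot: [-0.0, 1.0, -0.001, -0.0]
force: [-0.4, -0.3, 0.1]
grip_width: -0.001
grip_force: 0.2
```

```bash
python3 -m inch '0 0 0.5 0 0 0;0 0 0.5 0 0 0;0 0 0.5 0 0 0;0 0 0.5 0 0 0;0 0 0 0 0 0;0 0 0 0 0 0;0 0 0 0 0 0;0 0 0 0 0 0;0 0 0 0 0 0;0 0 0 0 0 0'
```

```text
time_s: 5.15
eef_pos: [569.1, 253.9, 79.0]
ee_rot: [-0.0, 1.0, -0.001, 0.001]
force: [-6.9, -1.6, 14.9]
grip_width: 0.003
grip_force: 7.3
```

The plunger is on its stop (z 79.0, 15 N). Now lift and go across to the rocker.

```bash
python3 -m inch '0 0 -5 0 0 0;0 0 -15 0 0 0;0 0 -20 0 0 0;0 0 -20 0 0 0;0 10 -10 0 0 0;-1 30 0 0 0 0;-1 30 0 0 0 0;-1 30 0 0 0 0;-1 30 0 0 0 0;-1 30 0 0 0 0'; python3 -m inch '-1 32 0 0 0 0;-1 32 0 0 0 0;-1 32 0 0 0 0;-1 32 0 0 0 0;-1 32 0 0 0 0;-1 32 0 0 0 0;-1 32 0 0 0 0;-1 32 0 0 0 0;-1 32 0 0 0 0;-1 30 0 0 0 0'; python3 -m inch '-1 21 0 0 0 0;0 10 0 0 0 0;0 0 10 0 0 0;0 0 10 0 0 0;0 0 10 0 0 0;0 0 10 0 0 0;0 0 4 0 0 0;0 0 0 0 0 0;0 0 0 0 0 0;0 0 0 0 0 0'
python3 - <<'E'
from h import *
p=ctrl.sense()["eef_pos"]
o=[]
for n,(x,y,w,h) in(("side",(320,100,80,80)),("top",(395,160,80,80))):
    s=snap(n,f"pics/{n}2.png"); im=s["image"][y:y+h,x:x+w,::-1]; o.append(cv2.resize(im,None,fx=5,fy=5,interpolation=cv2.INTER_CUBIC))
    print(n,((proj(f"pics/{n}2.npz",[p])-[x,y])*5).round())
cv2.imwrite("pics/c5.png",np.hstack(o)); print(p)
E
```

```text
time_s: 5.98
eef_pos: [563.2, 91.8, 146.8]
ee_rot: [0.0, 1.0, -0.001, -0.0]
force: [0.2, -0.5, 0.1]
grip_width: -0.002
grip_force: 0.0
time_s: 6.82
eef_pos: [552.0, -226.6, 146.8]
ee_rot: [0.0, 1.0, -0.002, -0.0]
force: [-0.1, -0.2, 0.4]
grip_width: 0.003
grip_force: 0.0
time_s: 7.65
eef_pos: [552.0, -255.0, 103.8]
ee_rot: [0.0, 1.0, -0.001, 0.0]
force: [0.1, 0.4, 0.1]
grip_width: -0.001
grip_force: 0.0
side [[222. 170.]]
top [[159. 213.]]
[ 552.02593134 -255.03606019  103.7794345 ]
```

View pics/c5.png

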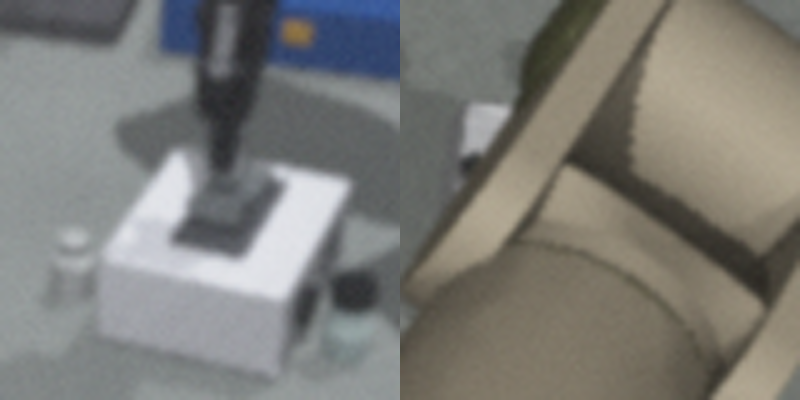

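The tip (222,170) is over the near, raised half of the rocker. Press down.

```bash
python3 -m inch '0 0 5 0 0 0;0 0 5 0 0 0;0 0 3 0 0 0;0 0 3 0 0 0;0 0 3 0 0 0;0 0 2 0 0 0;0 0 2 0 0 0;0 0 2 0 0 0;0 0 2 0 0 0;0 0 0 0 0 0'; python3 -m inch '0 0 0.5 0 0 0;0 0 0.5 0 0 0;0 0 0.5 0 0 0;0 0 0 0 0 0;0 0 0 0 0 0;0 0 0 0 0 0;0 0 0 0 0 0;0 0 0 0 0 0;0 0 0 0 0 0;0 0 0 0 0 0'
```

```text
time_s: 8.58
eef_pos: [551.7, -255.2, 76.1]
ee_rot: [0.0, 1.0, -0.001, 0.0]
force: [0.1, 0.3, -0.7]
grip_width: -0.001
grip_force: 0.0
time_s: 9.42
eef_pos: [551.8, -255.3, 75.8]
ee_rot: [0.0, 1.0, -0.001, 0.0]
force: [-2.9, 2.4, 8.8]
grip_width: -0.001
grip_force: 4.6
```

The rocker is on its stop (75.8 mm, 9 N). Lift, go to the start button, and check the rocker on the way.

```bash
python3 -m inch '0 0 -5 0 0 0;0 0 -15 0 0 0;0 0 -20 0 0 0;0 0 -10 0 0 0;7 -30 0 0 0 0;7 -30 0 0 0 0;7 -30 0 0 0 0;7 -30 0 0 0 0;7 -30 0 0 0 0;7 -30 0 0 0 0'; python3 -m inch '7 -30 0 0 0 0;7 -30 0 0 0 0;7 -30 0 0 0 0;5 -27 0 0 0 0;0 0 12 0 0 0;0 0 12 0 0 0;0 0 12 0 0 0;0 0 12 0 0 0;0 0 0 0 0 0;0 0 0 0 0 0'
python3 - <<'E'
from h import *
p=ctrl.sense()["eef_pos"]
x,y=270,120; s=snap("side","pics/side3.png"); im=s["image"][y:y+120,x:x+160,::-1]
print(((proj("pics/side3.npz",[p])-[x,y])*5).round(),p)
cv2.imwrite("pics/c6.png",cv2.resize(im,None,fx=5,fy=5,interpolation=cv2.INTER_CUBIC))
E
```

```text
time_s: 10.25
eef_pos: [594.3, -73.9, 124.7]
ee_rot: [0.0, 1.0, -0.001, -0.0]
force: [0.3, 0.4, 0.6]
grip_width: -0.002
grip_force: 0.0
time_s: 11.08
eef_pos: [620.1, 40.8, 75.9]
ee_rot: [-0.0, 1.0, -0.002, -0.001]
force: [0.6, 0.1, 0.7]
grip_width: -0.003
grip_force: 0.0
[[212. 415.]] [620.05798855  40.81448506  75.92920688]
```

View pics/c6.png

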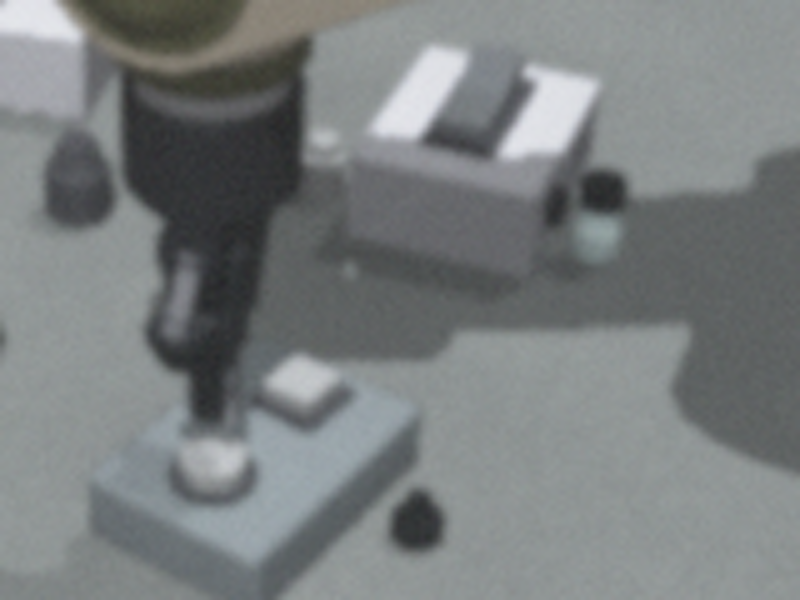

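The rocker's far end now stands up, and the tip is above the round button (213,462), so a 2 mm shift toward +y. Press the button and release.

```bash
python3 -m inch '0 -2 4 0 0 0;0 0 5 0 0 0;0 0 5 0 0 0;0 0 4 0 0 0;0 0 3 0 0 0;0 0 3 0 0 0;0 0 2 0 0 0;0 0 1.5 0 0 0;0 0 0.5 0 0 0;0 0 0 0 0 0'; python3 -m inch '0 0 0.5 0 0 0;0 0 0.5 0 0 0;0 0 0 0 0 0;0 0 0 0 0 0;0 0 0 0 0 0;0 0 0 0 0 0;0 0 0 0 0 0;0 0 0 0 0 0;0 0 0 0 0 0;0 0 0 0 0 0'
```

```text
time_s: 11.97
eef_pos: [620.3, 43.7, 49.0]
ee_rot: [0.0, 1.0, -0.001, -0.0]
force: [-3.3, -0.8, 4.2]
grip_width: -0.003
grip_force: 2.2
time_s: 12.8
eef_pos: [620.4, 43.7, 48.1]
ee_rot: [-0.0, 1.0, -0.001, 0.0]
force: [-4.1, 0.2, 5.2]
grip_width: -0.001
grip_force: 2.9
```

Pressed to 48.1 mm with 5 N, which is full travel. Retreat and do a final check.

```bash
python3 -m inch '0 0 -3 0 0 0;0 0 -5 0 0 0;0 0 -15 0 0 0;0 0 -25 0 0 0;0 0 -30 0 0 0;0 0 -30 0 0 0;0 0 -20 0 0 0;0 0 0 0 0 0;0 0 0 0 0 0;0 0 0 0 0 0'
python3 - <<'E'
from h import *
s=snap("side","pics/side4.png"); cv2.imwrite("pics/c7.png",cv2.resize(s["image"][110:360,240:410,::-1],(400,588),interpolation=cv2.INTER_CUBIC))
E
```

```text
time_s: 13.63
eef_pos: [620.1, 43.7, 174.7]
ee_rot: [-0.0, 1.0, -0.001, -0.001]
force: [0.0, 0.1, -0.6]
grip_width: -0.002
grip_force: 0.0
```

View pics/c7.png

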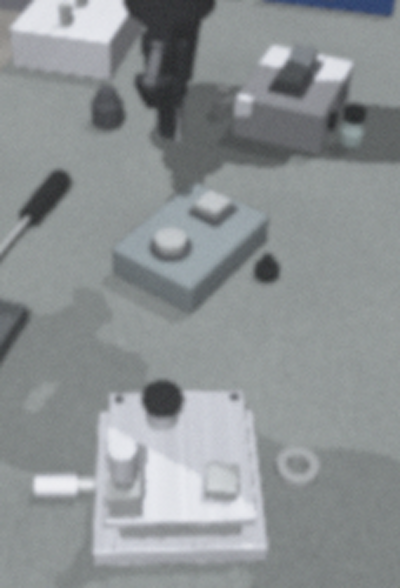

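The plunger is down (162,398), the rocker is over with its far end up (300,55), the start button is back up (170,240), and everything stands where it was. Handing in.

```bash
python3 -c "
from rig import ctrl;print(ctrl.finish_job())"
```

```text
the job is handed in; nothing more can be done
None
```

I pushed the plunger down, rocked the switch over, and pressed and released the start button, in that order, and handed the job in at about 14 s of the 48 s allowed; the hand-in returned no verdict.

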